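# Click the padded bone rest into its stand

### The job

Fit the padded bone rest into the grey stand: pinch its red spring button flush as you take the post out of the wooden block, slide the post into the stand's square tube with the button on the side of the brass plate, and push it gently down until the button pops out through the window in that plate. Do not force anything, and leave the other things on the bench where they are.

Things in the scene. Friction and masses are not known exactly. Their poses are not given: they have to be found in the camera images.
- bone_rest: padded bone rest, 0.12 to 0.2 kg: upright aluminium post, 20 mm square, 91 mm long, foot bevelled; on top a wooden saddle with blue felt pad, 54 mm long (y), 18 mm thick (x). Origin: centre of the foot; z up the post; the red button is on the -x face. Stands 28 mm deep in the wooden block. Pinch it across x: 25 mm over the button, 20 mm with the button flush
- saddle_top (a point): centre of the flat blue felt pad on top of the bone rest, 99.5 mm above the foot, flat for 28 mm along y (the ends turn up to 104 mm); the place to push down on
- button_face (a point): centre of the red spring button's outer face. Square-shouldered, 10 mm wide, 12 mm tall, centred 45 mm above the foot (17 mm above the block's top at the start); stands out 5 mm. It goes straight in without rocking, so pressing its upper half sinks all of it; 2.5 N starts it, 4.5 N sinks it flush. It springs out by itself
- spring_button (a joint): how far the red button is pressed in, m: 0 fully out, 0.005 flush with the post, 0.0055 at its stop
- rack: dark wooden storage block 60 x 130 x 40 mm, fixed, origin at the centre of its underside; two square holes 22 mm wide and 28 mm deep at y = +30 mm (the bone rest stands here, button to -x) and y = -30 mm (empty)
- bone_stand: grey stand, fixed: base 100 x 100 x 10 mm, upright square tube, 22 mm wide inside, walls 4 mm, open top at 106 mm, 96 mm deep. Origin: centre of the underside, z up the tube's axis. Its -x wall is a 13 mm tall collar under the mouth and, below, a brass plate with a window 14 mm wide, 15 mm tall. With the button through the window the post's foot is 17 to 42 mm above the bench
- tube_mouth (a point): centre of the tube's open top, 106 mm above the bench, axes as the stand's. The rim is sharp: a button that is out catches on it; one that has entered pressed stays pressed behind collar and plate and rubs there, 3 to 9 N to push. The plate is clamped anywhere along its slots: the window's centre is 20 to 43 mm below the mouth, and not measured
- toe: small toe bone lying on the bench, 67 x 82 x 30 mm, loose; a bystander
- vial: small white-capped vial standing on the bench, 30 mm across, 60 mm tall, loose; a bystander

How it is judged (in metres and radians):
On the way:
1. the post stands in the mouth of the stand's tube with its button pressed in (value of joint spring_button above 0.0035 m and z of bone_rest in the frame of bone_stand below 0.065 m and horizontal distance between bone_rest and bone_stand below 0.005 m), for 0.1 s.
At the end, for the whole second after the job is handed in: the bone rest stands still and upright (within 0.1 rad) in the stand's tube, on its axis within 5 mm, its foot 15 to 45 mm above the bench, and its button is out through the window (pressed in less than 1.5 mm); nothing holds it (value of joint spring_button below 0.0015 m and z of bone_rest in the frame of bone_stand between 0.015 and 0.045 m and horizontal distance between bone_rest and bone_stand below 0.005 m and angle between bone_rest's own z axis and vertical below 0.1 rad and linear speed of bone_rest below 0.02 m/s); the robot touches nothing.
It fails at once if the bone rest is forced: more than 35 N between it and the stand (contact force between bone_rest and bone_stand above 35 N).
It fails at once if the stand is rammed with the gripper: more than 35 N (contact force between the fingers and bone_stand above 35 N).
It fails at once if the toe bone or the vial is moved more than 3 cm (distance of any of toe, vial from where it was at the start of the episode above 0.03 m).
It also fails if it takes over 58 s, if anything falls off the work surface, if the arm or the gripper's body presses on something with over 40 N, if the wrist force passes 120 N, or if a joint passes its speed limit or range.

### The arm

A 6-joint arm with a two-finger parallel gripper is mounted at the origin on a cart in front of the work surface, level with it; the furniture and walls round the work are solid. World frame = base frame: x ahead of the robot, y to its left, z up, the work surface at z = 0. Lengths are in mm, angles in rad, forces in N, time in s.
With the tool pointing down it reaches from about 350 to 775 mm from the base axis. Payload 7.3 kg.
Tool frame: the origin (TCP) lies at the very end of the fingers, on their centre line; the grasp point (between the pads) lies 19 mm behind it; x points along the fingers, y is the direction in which the jaws open and shut, and the axes are right-handed (so a half turn about x gives the same grasp; the last joint's range is limited). The gripper opens to 92 mm and grips with 3 to 60 N. Pads are 19 mm wide; open, the fingers measure 130 mm over their backs; the gripper's body (75 mm by 190 mm) begins 47 mm behind the grasp point.
Start: joints at [-1.368, 0.342, 1.524, -0, 1.275, -0.146], TCP at [179.452, -493.398, 226.741] pointing down, gripper open.
Joint ranges: [-2.53, 2.53], [-0.77, 2.02], [0.04, 2.7], [-1, 4.14], [0.28, 2.66], [-3.11, 3.11]. Speed limits (rad/s): [2.57, 2.57, 3.14, 3.14, 3.14, 3.14].

### API

Orientations are given as [roll, pitch, yaw] about the fixed x, y, z axes, in that order (R = Rz(yaw) Ry(pitch) Rx(roll)).
In Python, from plant import sensors, capture, bot gives the robot as it stands.
- The arm moves only by the shell command python3 -m crank 'ROWS' [OPENING]. ROWS is JSON, a list of rows, each an object of numbers: "dx", "dy", "dz": the shift along the tool's x, y, z in cm; "spin": the turn about the tool's x in rad. A call has 1 to 20 rows; each row is the pose to reach, as a shift and turn from the pose commanded when the call began, along the tool's axes at that moment; what a row does not reach only later rows make up. A row lasts 1/12 s, in which the tool goes at most 41.7 mm and 7.16 degrees, less where a joint would pass 70% of its speed; a pose out of reach is approached as far as the arm can. A call with a gripper value outside its range is refused whole. OPENING is the opening in per cent of the stroke, from 0 (shut) to 100 (fully open), set as the call begins (- or left out, the last holds). The fingers move at their own pace and stop on an object; the grip force is fixed at half the most. Time passes only in rows, so rows that repeat a pose let the fingers close. It gives the time, the measured TCP pose, the force and the opening at its end, in the units of the state.
- sensors.get_obs(): the state, without advancing time (a new reading comes with each control period).
- capture(name): name is "scene" or "top" or "wrist"; returns a dict with "frame" (400x640x3 uint8, blue, green, red), "vfov" (degrees; the focal length in pixels is half the picture's height over the tangent of half this angle, whatever the lens; pixels are square), "cx", "cy" (the principal point, pixels), "view" (4x4, takes a point from world to camera coordinates); the wrist camera has in their place "mount" (4x4, takes a point from camera to tool coordinates, whose origin is the TCP and whose axes are the tool frame's). Camera axes: x right, y down, z forward; pixel columns grow to the right and rows downward; lengths in mm; the calibration is good to about 2 mm. A picture is of the moment at which its call begins: read the wrist's pose just before it. There is no depth.
- bot.close_job(): hands the job in, once; it reports no verdict.
The state is a dict: "time": time; "joint_positions": joint angles; "dq": joint speeds; "tau": joint torques, N m; "tool_pos": TCP position; "tcp_rot": TCP orientation; "contact_force": force on the tool from outside, world axes, zero at the start; "moment": the same for the moment, N m; "grip_width": finger opening in mm.
Only numpy, scipy, OpenCV 4.12 (cv2) and the standard library are available. Lean on these libraries where they do the work, as an engineer would, in place of code of your own. Each camera call takes 0.05 s, during which the arm holds its last target.

## Working session

There is one attempt and no reset: what is moved stays moved. The work goes in short steps, Python scripts to look and compute and a shell command to move; the robot and the scene stay as the last step left them, time stands still between calls to the robot, and variables do not carry over. Pictures are saved under pics/ and viewed, and the job is handed in when it is done.

```bash
ls; mkdir -p pics; python3 - <<'E'
from plant import sensors, capture, bot
import cv2
o=sensors.get_obs(); print(o)
for n in ("scene","top"):
    c=capture(n); cv2.imwrite(f"pics/{n}0.png",c["frame"]); print(n,c["vfov"],c["cx"],c["cy"],c["view"])
o=sensors.get_obs()
c=capture("wrist"); cv2.imwrite("pics/wrist0.png",c["frame"]); print(c["vfov"],c["mount"],sensors.get_obs()["time"])
E
```

```text
pics
{'time': 0.0, 'joint_positions': array([-1.36801866e+00,  3.42738821e-01,  1.52501740e+00, -1.64609223e-05,
        1.27540820e+00, -1.45988280e-01]), 'dq': array([-0.00105493,  0.002385  ,  0.00151584, -0.00115509, -0.00084166,
       -0.00165724]), 'tau': array([-5.68769046e-04, -4.31238949e+01, -2.44221997e+01,  7.17423437e-02,
        5.59775520e-02, -1.06449822e-04]), 'tool_pos': array([ 179.35080896, -492.97713948,  226.03648044]), 'tcp_rot': array([-1.70677045,  1.56922448,  1.78359296]), 'contact_force': array([-0.96243008, -1.134525  ,  0.34376473]), 'moment': array([-0.02246202,  0.02473248, -0.00890585]), 'grip_width': 91.91624116436188}
scene 50.57353919209787 326.3424714775347 195.0443076044715 [[-8.44603872e-01 -5.34937245e-01 -2.20554549e-02  4.30341194e+02]
 [-2.35125159e-01  4.07615208e-01 -8.82363872e-01  2.54181169e+02]
 [ 4.80999437e-01 -7.40062150e-01 -4.70050588e-01  6.38902741e+02]
 [ 0.00000000e+00  0.00000000e+00  0.00000000e+00  1.00000000e+00]]
top 44.88187879636959 326.2104735428242 196.3467146554147 [[ 2.17884897e-02 -9.99703312e-01 -1.08880948e-02 -1.42578221e+02]
 [-9.98114281e-01 -2.11261567e-02 -5.76330344e-02  5.70223825e+02]
 [ 5.73859117e-02  1.21232997e-02 -9.98278460e-01  9.83454281e+02]
 [ 0.00000000e+00  0.00000000e+00  0.00000000e+00  1.00000000e+00]]
70.86147238588701 [[-1.15328508e-03 -2.50637058e-01  9.68080438e-01 -1.58590269e+02]
 [ 9.99998685e-01 -1.39284822e-03  8.30699752e-04 -4.90056641e-01]
 [ 1.14018497e-03  9.68080123e-01  2.50638335e-01 -6.69382486e+01]
 [ 0.00000000e+00  0.00000000e+00  0.00000000e+00  1.00000000e+00]] 0.15
```

View pics/scene0.png

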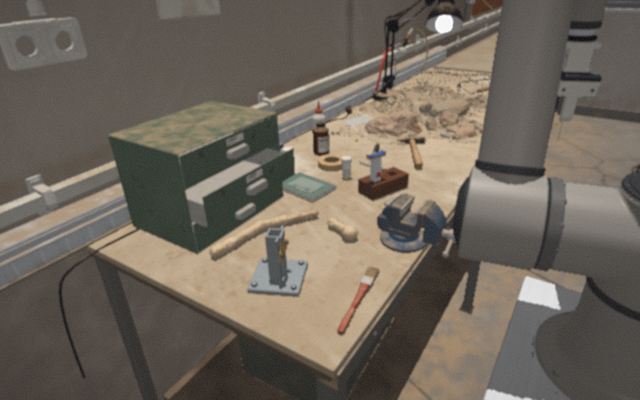

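View pics/top0.png

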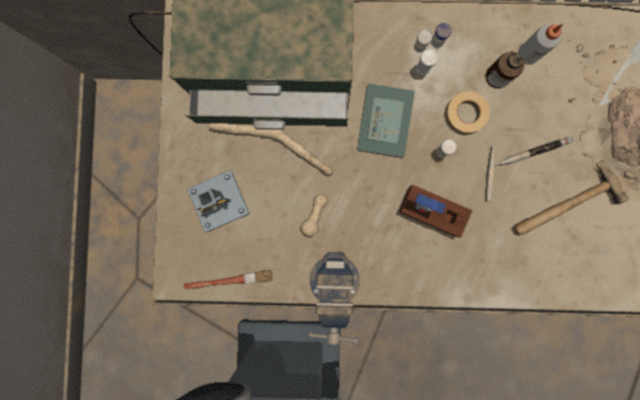

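View pics/wrist0.png

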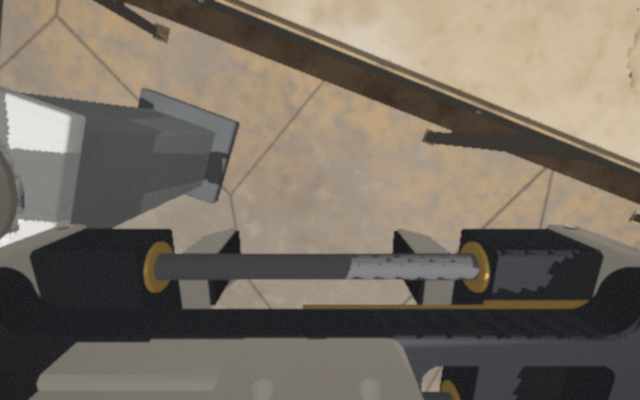

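The scene image shows the stand at about (280,265), the block with the bone rest at (380,178) and the vial at (347,165). In the top image the stand is near (218,200), the block near (435,210), the toe bone near (315,215) and the vial near (445,150). I'll zoom in on these next.

```bash
cat > h.py <<'E'
import numpy as np, cv2
def f(c): return 200/np.tan(np.radians(c["vfov"]/2))
def ray(c,u,v,z,T=None):
    # T: camera->world
    T=np.linalg.inv(c["view"]) if T is None else T
    d=T[:3,:3]@np.array([(u-c["cx"])/f(c),(v-c["cy"])/f(c),1]); o=T[:3,3]
    return o+d*(z-o[2])/d[2]
def proj(c,p,T=None):
    V=c["view"] if T is None else np.linalg.inv(T)
    q=V[:3,:3]@np.asarray(p,float)+V[:3,3]
    return np.array([c["cx"]+f(c)*q[0]/q[2], c["cy"]+f(c)*q[1]/q[2]])
def zoom(fr,x0,y0,x1,y1,k,name):
    cv2.imwrite("pics/"+name,cv2.resize(fr[y0:y1,x0:x1],None,fx=k,fy=k,interpolation=cv2.INTER_CUBIC))
def wristT(o,c):
    from scipy.spatial.transform import Rotation as R
    T=np.eye(4);T[:3,:3]=R.from_euler("xyz",o["tcp_rot"]).as_matrix();T[:3,3]=o["tool_pos"]
    return T@c["mount"]
E
python3 - <<'E'
from h import *
t=cv2.imread("pics/top0.png");s=cv2.imread("pics/scene0.png")
a=cv2.resize(t[160:240,180:260],None,fx=5,fy=5,interpolation=cv2.INTER_CUBIC)
b=cv2.resize(t[170:250,395:475],None,fx=5,fy=5,interpolation=cv2.INTER_CUBIC)
cv2.imwrite("pics/tz.png",np.hstack([a,b]))
a=cv2.resize(s[220:300,240:320],None,fx=5,fy=5,interpolation=cv2.INTER_CUBIC)
b=cv2.resize(s[130:210,340:420],None,fx=5,fy=5,interpolation=cv2.INTER_CUBIC)
cv2.imwrite("pics/sz.png",np.hstack([a,b]))
E
```

```text
(no output)
```

View pics/tz.png

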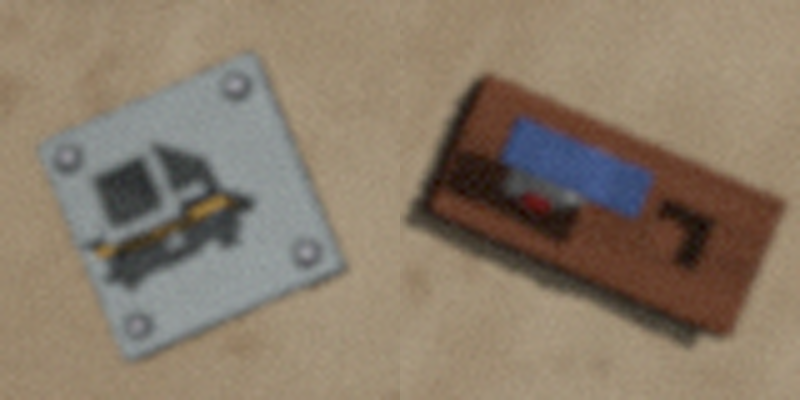

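View pics/sz.png

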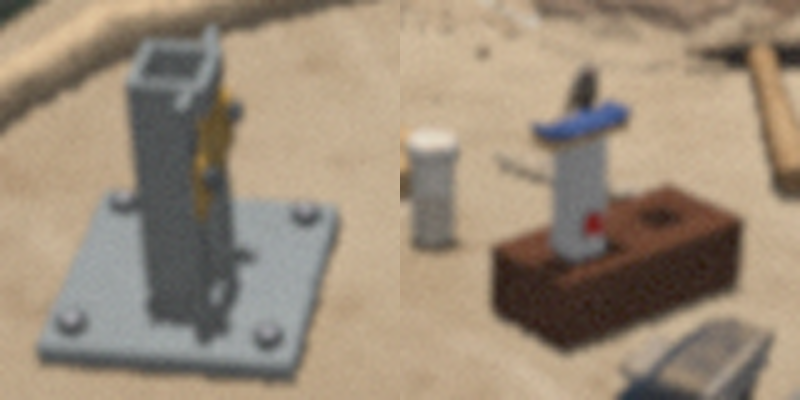

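```bash
python3 - <<'E'
from h import *
from plant import sensors, capture
c=capture("top"); s=capture("scene")
fr=c["frame"]
print("top cam",np.linalg.inv(c["view"])[:3,3],"scene cam",np.linalg.inv(s["view"])[:3,3])
P=[ray(c,180+u/5-.4,160+v/5-.4,10) for u,v in [(257,50),(346,268),(128,361),(38,148)]]
P=np.array(P);print(P.round(1),P.mean(0),[np.linalg.norm(P[i]-P[i-1]).round(1) for i in range(4)])
e=P[0]-P[1]; e=e+P[3]-P[2]; print("x axis yaw",np.degrees(np.arctan2(e[1],e[0])))
Q=np.array([ray(c,395+(u-400)/5-.4,170+v/5-.4,40) for u,v in [(490,73),(786,204),(731,336),(432,207)]])
print(Q.round(1),Q.mean(0),[np.linalg.norm(Q[i]-Q[i-1]).round(1) for i in range(4)])
e=Q[0]-Q[3]+Q[1]-Q[2]; print(np.degrees(np.arctan2(e[1],e[0])))
y=(Q[0]-Q[1]+Q[3]-Q[2]);print(np.degrees(np.arctan2(-y[0],y[1])));y/=np.linalg.norm(y);print("post from rack",Q.mean(0)+30*y)
# felt
hsv=cv2.cvtColor(fr,cv2.COLOR_BGR2HSV);m=cv2.inRange(hsv,(105,110,60),(125,255,255))
m[:, :395]=0;m[:,475:]=0;m[:170]=0;m[250:]=0
k=max(cv2.findContours(m,0,1)[0],key=cv2.contourArea);r=cv2.minAreaRect(k);print(r)
print("felt",ray(c,*r[0],112))
# mouth: dark hole zoom centre (128,190)
print("mouth hole",ray(c,180+128/5-.4,160+190/5-.4,106))
hs=cv2.cvtColor(s["frame"],cv2.COLOR_BGR2HSV);m=cv2.inRange(hs,(105,110,60),(125,255,255));m[:, :340]=0;m[:,420:]=0;m[:130]=0;m[210:]=0
k=max(cv2.findContours(m,0,1)[0],key=cv2.contourArea);M=cv2.moments(k);print("scene felt",ray(s,M['m10']/M['m00'],M['m01']/M['m00'],110))
print("toe",ray(c,315,215,10),"vial",ray(c,445,148,60))
E
```

```text
top cam [ 515.81868699 -142.41199262 1013.07254867] scene cam [115.92036804 599.42515903 534.08826031]
[[625.2  69.6  10. ]
 [535.1  29.6  10. ]
 [494.6 118.8  10. ]
 [582.3 159.6  10. ]] [559.27529041  94.40256109  10.        ] [np.float64(99.8), np.float64(98.6), np.float64(98.0), np.float64(96.7)]
x axis yaw 24.451112429254092
[[ 599.9 -303.8   40. ]
 [ 549.7 -422.8   40. ]
 [ 496.5 -401.1   40. ]
 [ 545.5 -281.2   40. ]] [ 547.91861428 -352.24207333   40.        ] [np.float64(58.9), np.float64(129.1), np.float64(57.4), np.float64(129.5)]
-22.353798937372584
-22.542676975717796
post from rack [ 559.41975872 -324.53424634   40.        ]
((429.8402099609375, 203.1834259033203), (27.692312240600586, 7.846154689788818), 22.61986541748047)
felt [ 558.97024875 -324.269315    112.        ]
mouth hole [560.78299785  96.16094173 106.        ]
scene felt [ 555.52317765 -327.49894742  110.        ]
toe [ 534.30528562 -107.86200127   10.        ] vial [ 671.32572659 -363.63360211   60.        ]
```

```bash
cat > go.py <<'E'
import sys
from h import *
from plant import sensors
from scipy.spatial.transform import Rotation as R
o=sensors.get_obs();T=R.from_euler("xyz",o["tcp_rot"]).as_matrix()
print("t",o["time"],"pos",o["tool_pos"].round(1),"F",o["contact_force"].round(1),"w",round(o["grip_width"],2)); print(T.round(4)); print("J",o["joint_positions"].round(3))
# yaw of tool y in world
print("tool-y yaw deg",np.degrees(np.arctan2(T[1,1],T[0,1])).round(2))
if len(sys.argv)>3:
    g=np.array(list(map(float,sys.argv[1:4])))
    print("d cm",(T.T@(g-o["tool_pos"])/10).round(2))
if len(sys.argv)>4:
    a=float(sys.argv[4]); # wanted yaw (deg) of tool y (mod 180)
    cur=np.degrees(np.arctan2(T[1,1],T[0,1]))
    d=(a-cur+90)%180-90
    print("spin rad (tool x down => -yaw)",-np.radians(d))
E
python3 go.py 559.2 -324.4 240 -22.5
```

```text
t 0.25 pos [ 179.4 -493.2  226.4] F [-0.4  0.5 -1. ] w 92.08
[[-2.000e-04  3.418e-01 -9.398e-01]
 [ 6.000e-04 -9.398e-01 -3.418e-01]
 [-1.000e+00 -6.000e-04 -1.000e-04]]
J [-1.368  0.342  1.524 -0.     1.275 -0.146]
tool-y yaw deg -70.01
d cm [ -1.35  -2.88 -41.46]
spin rad (tool x down => -yaw) -0.8292404048888138
```

```bash
python3 -m crank '[{"dx":-2.5,"dy":0,"dz":-4,"spin":-0.1},{"dx":-2.5,"dy":-0.5,"dz":-8,"spin":-0.2},{"dx":-2.5,"dy":-0.8,"dz":-12,"spin":-0.3},{"dx":-2.5,"dy":-1.2,"dz":-16,"spin":-0.4},{"dx":-2.5,"dy":-1.5,"dz":-20,"spin":-0.5},{"dx":-2.5,"dy":-1.8,"dz":-24,"spin":-0.6},{"dx":-2.5,"dy":-2,"dz":-28,"spin":-0.7},{"dx":-2.5,"dy":-2.3,"dz":-32,"spin":-0.75},{"dx":-2.5,"dy":-2.6,"dz":-36,"spin":-0.8},{"dx":-2.5,"dy":-2.9,"dz":-40,"spin":-0.83},{"dx":-2.5,"dy":-2.9,"dz":-41.5,"spin":-0.83},{"dx":-2.5,"dy":-2.9,"dz":-41.5,"spin":-0.83},{"dx":-2.5,"dy":-2.9,"dz":-41.5,"spin":-0.83},{"dx":-2.5,"dy":-2.9,"dz":-41.5,"spin":-0.83}]' 70; python3 go.py 559.2 -324.4 240 -22.5
python3 - <<'E'
from h import *
from plant import sensors, capture
o=sensors.get_obs();c=capture("wrist");cv2.imwrite("pics/w1.png",c["frame"])
T=wristT(o,c);print(T[:3,3])
for p in [(559,-324,111),(559,-324,40)]: print(proj(c,p,T))
E
```

```text
time: 1.42
tool_pos: [558.7, -324.7, 251.5]
tcp_rot: [-1.211, 1.57, 3.109]
contact_force: [-0.9, -0.3, 0.6]
grip_width: 64.5
t 1.4167 pos [ 558.7 -324.7  251.5] F [-0.9 -0.3  0.6] w 64.52
[[-1.000e-03  9.239e-01 -3.826e-01]
 [ 0.000e+00 -3.826e-01 -9.239e-01]
 [-1.000e+00 -9.000e-04  3.000e-04]]
J [-6.450e-01  5.590e-01  1.107e+00 -1.000e-03  1.476e+00 -2.520e-01]
tool-y yaw deg -22.49
d cm [ 1.15  0.03 -0.05]
spin rad (tool x down => -yaw) 0.00014099711338490812
[ 584.08154353 -262.17309422  410.0351976 ]
[316.46112213 193.16410761]
[316.36627797 181.5641558 ]
```

View pics/w1.png

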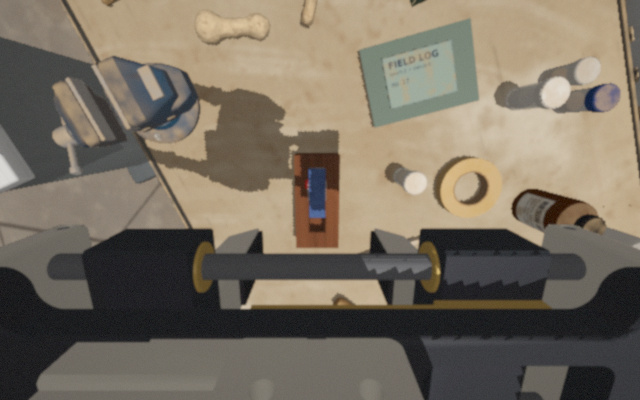

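The felt is at about (317,193), as predicted, and the block spans about (295–340, 153–247). I'll refine from here.

```bash
python3 - <<'E'
from h import *
from plant import sensors, capture
o=sensors.get_obs();c=capture("wrist");T=wristT(o,c);fr=c["frame"]
hsv=cv2.cvtColor(fr,cv2.COLOR_BGR2HSV)
zoom(fr,270,140,370,260,5,"w1z.png")
m=cv2.inRange(hsv,(105,110,50),(125,255,255));m[:150]=0;m[260:]=0;m[:,:280]=0;m[:,360:]=0
k=max(cv2.findContours(m,0,1)[0],key=cv2.contourArea);r=cv2.minAreaRect(k);print(r)
bp=cv2.boxPoints(r);W=np.array([ray(c,*p,112,T) for p in bp]);print(W.round(1),W.mean(0).round(1))
E
```

```text
((316.5, 192.0), (46.0, 15.0), 90.0)
[[ 561.6 -296.9  112. ]
 [ 576.4 -303.   112. ]
 [ 557.1 -350.3  112. ]
 [ 541.7 -343.9  112. ]] [ 559.2 -323.5  112. ]
```

View pics/w1z.png

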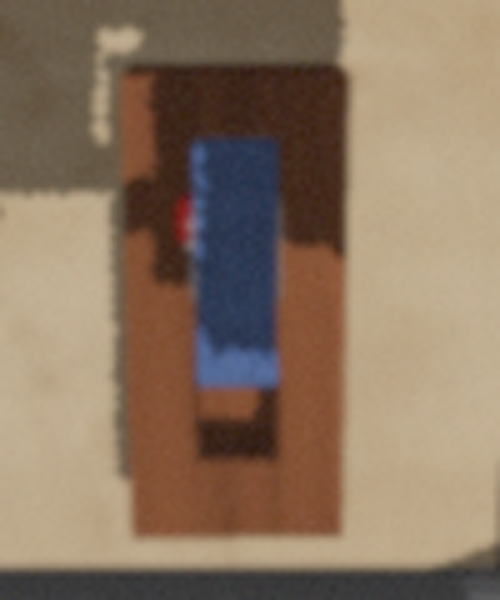

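```bash
python3 -m crank '[{"dx":4,"dy":0.02,"dz":-0.08},{"dx":8,"dy":0.02,"dz":-0.08},{"dx":12,"dy":0.02,"dz":-0.08},{"dx":15,"dy":0.02,"dz":-0.08},{"dx":17.5,"dy":0.02,"dz":-0.08},{"dx":18.8,"dy":0.02,"dz":-0.08},{"dx":19.35,"dy":0.02,"dz":-0.08},{"dx":19.35,"dy":0.02,"dz":-0.08},{"dx":19.35,"dy":0.02,"dz":-0.08}]'; python3 go.py
python3 - <<'E'
from h import *
from plant import sensors, capture
c=capture("wrist");zoom(c["frame"],200,120,440,270,3,"w2.png")
s=capture("scene");zoom(s["frame"],320,100,440,210,5,"s2.png")
E
```

```text
t 1.5167 pos [ 558.4 -325.2  251.9] F [-0.2 -0.1  0.2] w 64.39
[[-3.000e-04  9.235e-01 -3.836e-01]
 [-2.000e-04 -3.836e-01 -9.235e-01]
 [-1.000e+00 -2.000e-04  3.000e-04]]
J [-0.646  0.558  1.107 -0.     1.476 -0.252]
tool-y yaw deg -22.56invalid input at $[0]: expected keys dx, dy, dz, spin
```

View pics/w2.png

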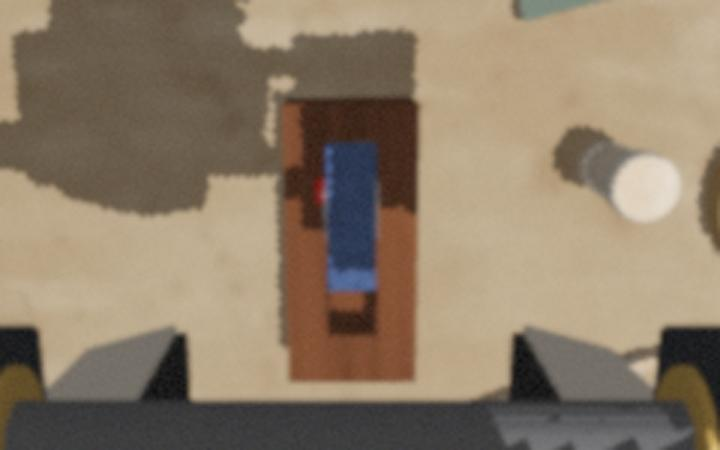

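View pics/s2.png

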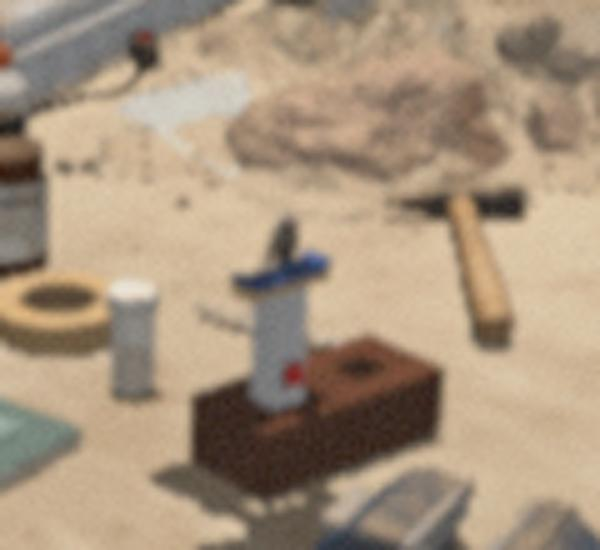

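The move was refused because every row needs all four keys.

```bash
python3 -m crank '[{"dx":4,"dy":0.02,"dz":-0.08,"spin":0},{"dx":8,"dy":0.02,"dz":-0.08,"spin":0},{"dx":12,"dy":0.02,"dz":-0.08,"spin":0},{"dx":15,"dy":0.02,"dz":-0.08,"spin":0},{"dx":17.5,"dy":0.02,"dz":-0.08,"spin":0},{"dx":18.8,"dy":0.02,"dz":-0.08,"spin":0},{"dx":19.35,"dy":0.02,"dz":-0.08,"spin":0},{"dx":19.35,"dy":0.02,"dz":-0.08,"spin":0},{"dx":19.35,"dy":0.02,"dz":-0.08,"spin":0}]'; python3 go.py
python3 - <<'E'
from h import *
from plant import sensors, capture
c=capture("wrist");zoom(c["frame"],200,120,440,270,3,"w2.png")
s=capture("scene");zoom(s["frame"],320,100,440,210,5,"s2.png")
E
```

```text
time: 2.37
tool_pos: [560.2, -324.4, 59.3]
tcp_rot: [1.278, 1.569, -0.685]
contact_force: [0.5, -0.4, -0.2]
grip_width: 64.1
t 2.3667 pos [ 560.2 -324.4   59.3] F [ 0.5 -0.4 -0.2] w 64.15
[[ 1.200e-03  9.239e-01 -3.827e-01]
 [-1.000e-03 -3.827e-01 -9.239e-01]
 [-1.000e+00  1.500e-03  4.000e-04]]
J [-0.643  0.72   1.361 -0.     1.059 -0.25 ]
tool-y yaw deg -22.5
```

View pics/w2.png

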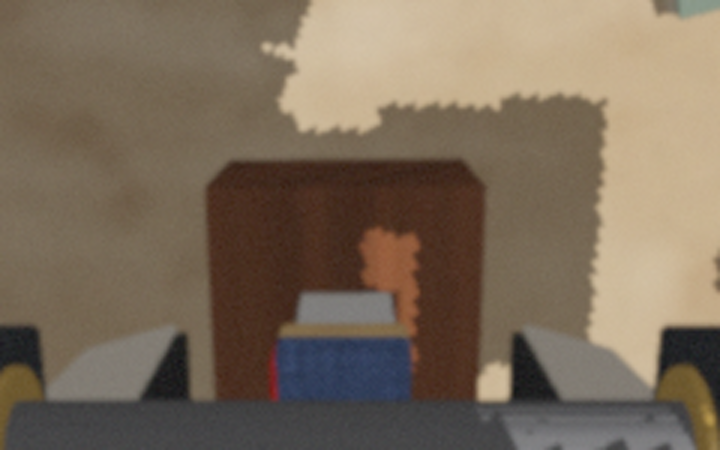

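View pics/s2.png

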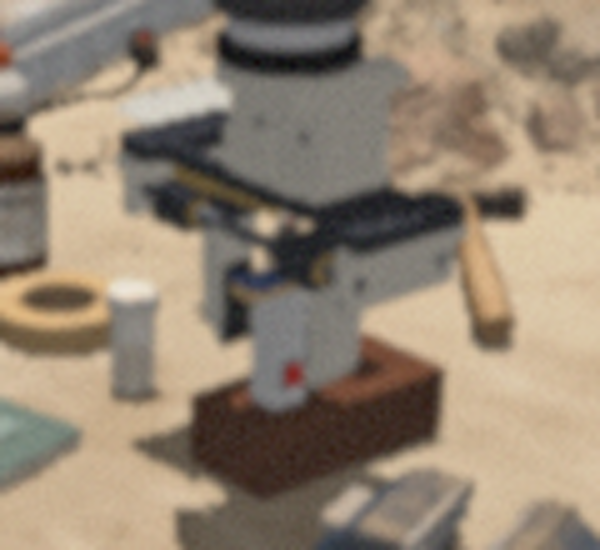

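The fingers straddle the saddle, with the post about 0.6 mm toward tool -y. I'll correct that and close.

```bash
python3 -m crank '[{"dx":0.06,"dy":-0.06,"dz":0,"spin":0},{"dx":0.06,"dy":-0.06,"dz":0,"spin":0},{"dx":0.06,"dy":-0.06,"dz":0,"spin":0}]'; python3 go.py;  python3 -m crank '[{"dx":0,"dy":0,"dz":0,"spin":0},{"dx":0,"dy":0,"dz":0,"spin":0},{"dx":0,"dy":0,"dz":0,"spin":0},{"dx":0,"dy":0,"dz":0,"spin":0},{"dx":0,"dy":0,"dz":0,"spin":0},{"dx":0,"dy":0,"dz":0,"spin":0},{"dx":0,"dy":0,"dz":0,"spin":0},{"dx":0,"dy":0,"dz":0,"spin":0}]' 0; python3 go.py
python3 - <<'E'
from h import *
from plant import sensors, capture
c=capture("wrist");a=cv2.resize(c["frame"][140:260,260:380],None,fx=3,fy=3,interpolation=2)
s=capture("scene");b=cv2.resize(s["frame"][120:210,340:430],None,fx=4,fy=4,interpolation=2)
cv2.imwrite("pics/g3.png",np.hstack([a,b]))
E
```

```text
time: 2.72
tool_pos: [559.7, -323.6, 58.3]
tcp_rot: [1.246, 1.57, -0.717]
contact_force: [-0.5, -0.5, -0.2]
grip_width: 64.3
t 2.7167 pos [ 559.7 -323.6   58.3] F [-0.5 -0.5 -0.2] w 64.33
[[ 8.000e-04  9.242e-01 -3.820e-01]
 [-7.000e-04 -3.820e-01 -9.242e-01]
 [-1.000e+00  1.100e-03  4.000e-04]]
J [-0.643  0.72   1.364 -0.     1.056 -0.251]
tool-y yaw deg -22.46
time: 3.38
tool_pos: [559.4, -323.4, 57.5]
tcp_rot: [-1.684, 1.571, 2.636]
contact_force: [-0.1, -0.8, -1.0]
grip_width: 19.7
t 3.3833 pos [ 559.4 -323.4   57.5] F [-0.1 -0.8 -1. ] w 19.68
[[-3.000e-04  9.241e-01 -3.820e-01]
 [ 1.000e-04 -3.820e-01 -9.241e-01]
 [-1.000e+00 -3.000e-04 -0.000e+00]]
J [-0.643  0.721  1.365 -0.     1.056 -0.251]
tool-y yaw deg -22.46
```

View pics/g3.png

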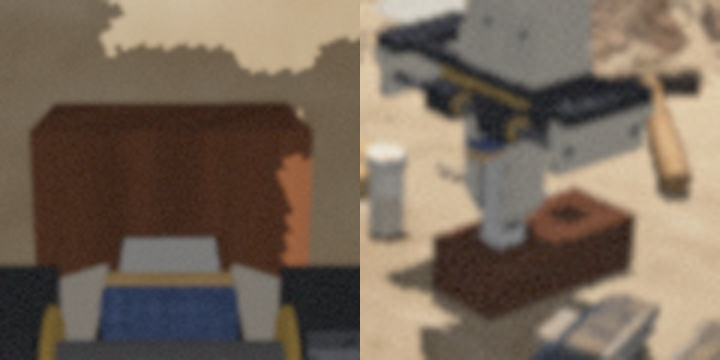

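Width is 19.7 mm with no side force, so the button is flush and the grip is centred. Next I lift straight out.

```bash
python3 -m crank '[{"dx":-0.5,"dy":0,"dz":0,"spin":0},{"dx":-1.5,"dy":0,"dz":0,"spin":0},{"dx":-3,"dy":0,"dz":0,"spin":0},{"dx":-5,"dy":0,"dz":0,"spin":0},{"dx":-8,"dy":0,"dz":0,"spin":0},{"dx":-11,"dy":0,"dz":0,"spin":0},{"dx":-14,"dy":0,"dz":0,"spin":0},{"dx":-17,"dy":0,"dz":0,"spin":0},{"dx":-18.2,"dy":0,"dz":0,"spin":0},{"dx":-18.2,"dy":0,"dz":0,"spin":0}]'; python3 go.py 560 95 240 24.4
```

```text
time: 4.32
tool_pos: [560.7, -324.3, 245.0]
tcp_rot: [1.312, 1.562, -0.651]
contact_force: [0.1, -0.2, -0.9]
grip_width: 20.2
t 4.3167 pos [ 560.7 -324.3  245. ] F [ 0.1 -0.2 -0.9] w 20.18
[[ 0.0069  0.9242 -0.382 ]
 [-0.0052 -0.3819 -0.9242]
 [-1.      0.0084  0.0022]]
J [-0.643  0.559  1.124 -0.     1.449 -0.251]
tool-y yaw deg -22.45
d cm [  0.28 -16.08 -38.72]
spin rad (tool x down => -yaw) -0.8177661812887492
```

```bash
python3 -m crank '[{"dx":0,"dy":-0.5,"dz":-1.3,"spin":0},{"dx":0,"dy":-1.6,"dz":-4,"spin":-0.07},{"dx":0,"dy":-2.9,"dz":-7,"spin":-0.14},{"dx":0,"dy":-4.1,"dz":-10,"spin":-0.21},{"dx":0,"dy":-5.4,"dz":-13,"spin":-0.28},{"dx":0,"dy":-6.6,"dz":-16,"spin":-0.35},{"dx":0,"dy":-7.8,"dz":-19,"spin":-0.42},{"dx":0,"dy":-9.1,"dz":-22,"spin":-0.49},{"dx":0,"dy":-10.3,"dz":-25,"spin":-0.56},{"dx":0,"dy":-11.5,"dz":-28,"spin":-0.63},{"dx":0,"dy":-12.8,"dz":-31,"spin":-0.70},{"dx":0,"dy":-14,"dz":-34,"spin":-0.76},{"dx":0,"dy":-15.2,"dz":-37,"spin":-0.80},{"dx":0,"dy":-15.9,"dz":-38.7,"spin":-0.818},{"dx":0,"dy":-15.9,"dz":-38.7,"spin":-0.818},{"dx":0,"dy":-15.9,"dz":-38.7,"spin":-0.818},{"dx":0,"dy":-15.9,"dz":-38.7,"spin":-0.818}]'; python3 go.py 560 95 240 24.4
python3 - <<'E'
from h import *
from plant import sensors, capture
o=sensors.get_obs();c=capture("wrist");cv2.imwrite("pics/w4.png",c["frame"]);zoom(c["frame"],230,100,410,250,4,"w4z.png")
T=wristT(o,c)
print(proj(c,(560,95,106),T),proj(c,(560,95,10),T))
E
```

```text
time: 5.73
tool_pos: [559.5, 94.8, 238.5]
tcp_rot: [-1.758, 1.568, -2.902]
contact_force: [0.3, -0.8, -1.6]
grip_width: 19.8
t 5.7333 pos [559.5  94.8 238.5] F [ 0.3 -0.8 -1.6] w 19.83
[[-2.300e-03  9.106e-01  4.132e-01]
 [-6.000e-04  4.132e-01 -9.106e-01]
 [-1.000e+00 -2.300e-03 -4.000e-04]]
J [ 0.033  0.413  1.382 -0.     1.349 -0.393]
tool-y yaw deg 24.41
d cm [-0.15  0.05  0.  ]
spin rad (tool x down => -yaw) 0.0001069454071184217
[317.06512378 195.73351305] [316.94005181 180.09928282]
```

View pics/w4.png

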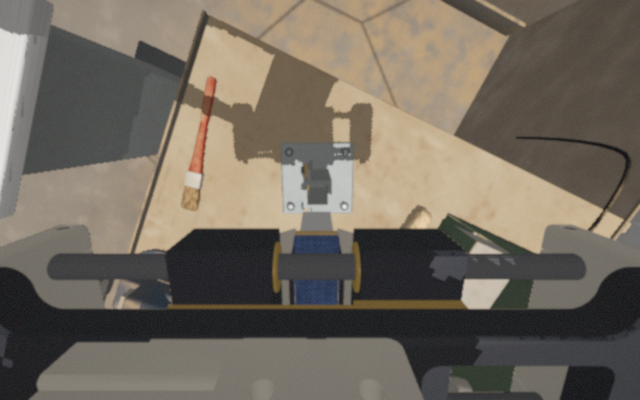

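View pics/w4z.png

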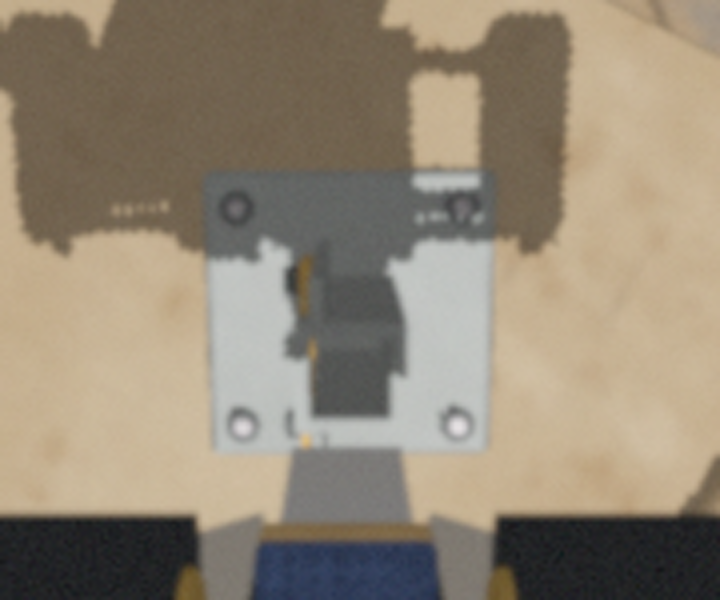

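```bash
python3 - <<'E'
from h import *
from plant import sensors, capture
o=sensors.get_obs()
fr=np.mean([capture("wrist")["frame"].astype(float) for _ in range(4)],0)
c=capture("wrist")
T=wristT(o,c)
np.save("w4avg.npy",fr)
a=np.clip((fr-20)*2.2,0,255).astype(np.uint8)
z=cv2.resize(a[155:210,290:350],None,fx=10,fy=10,interpolation=2)
cv2.imwrite("pics/w4e.png",z)
t=np.mean([capture("top")["frame"].astype(float) for _ in range(3)],0)
print(o["tool_pos"],sensors.get_obs()["tool_pos"])
# predicted rim corners for candidate centre (560,95) yaw24.4, as zoom px
yw=np.radians(24.4);X=np.array([np.cos(yw),np.sin(yw),0]);Y=np.array([-np.sin(yw),np.cos(yw),0])
for h in (11,15):
  for sx,sy in ((-1,1),(1,1),(1,-1),(-1,-1)):
    p=proj(c,np.array([560,95,106])+h*(sx*X+sy*Y),T);print(h,((p-[290,155])*10+5).round(0))
E
```

```text
[559.8119695   94.29990257 238.76330205] [560.46082373  94.57145872 239.62769247]
11 [170. 305.]
11 [379. 304.]
11 [377. 506.]
11 [172. 506.]
15 [132. 267.]
15 [417. 267.]
15 [414. 542.]
15 [135. 542.]
```

View pics/w4e.png

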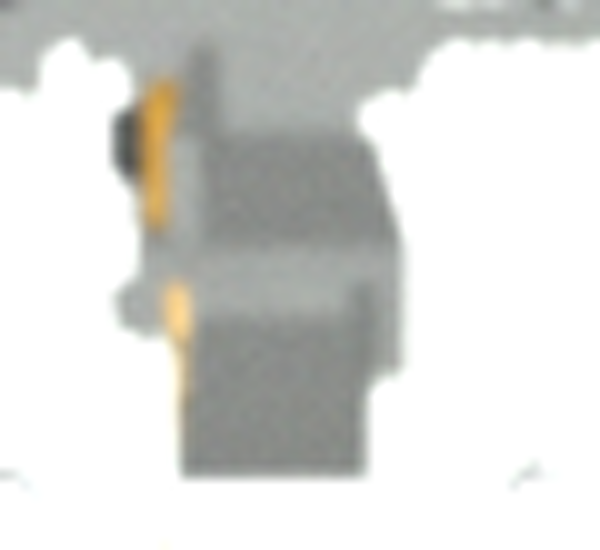

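```bash
python3 - <<'E'
from h import *
from plant import sensors, capture
o=sensors.get_obs();c=capture("wrist");T=wristT(o,c);print(o["tool_pos"],T[:3,3],f(c),c["cx"],c["cy"])
yw=np.radians(24.4);X=np.array([np.cos(yw),np.sin(yw),0]);Y=np.array([-np.sin(yw),np.cos(yw),0])
for sx,sy in ((-1,1),(1,1),(1,-1),(-1,-1)):
    p=proj(c,np.array([560,95,10])+50*(sx*X+sy*Y),T);print(((p-[230,100])*4+2).round(0))
fr=np.load("w4avg.npy")
a=np.clip((fr-130)*2.2,0,255).astype(np.uint8)
cv2.imwrite("pics/w4f.png",cv2.resize(a[150:220,280:360],None,fx=8,fy=8,interpolation=2))
t=capture("top")["frame"];s=capture("scene")["frame"]
cv2.imwrite("pics/ts4.png",np.hstack([cv2.resize(t[160:240,180:260],None,fx=5,fy=5,interpolation=2),cv2.resize(s[220:300,240:320],None,fx=5,fy=5,interpolation=2)]))
E
```

```text
[560.46082373  94.57145872 239.62769247] [532.09467016 156.25628239 398.21078992] 281.10785413596943 316.096945627395 203.09650414425627
[198. 174.]
[494. 173.]
[485. 457.]
[208. 457.]
```

View pics/w4f.png

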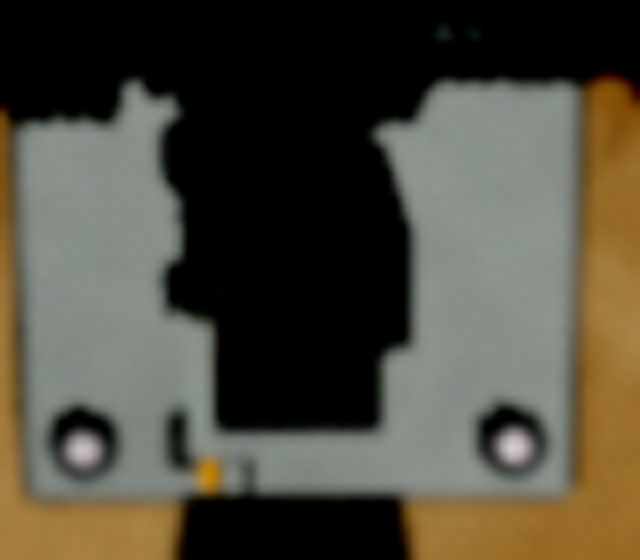

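View pics/ts4.png

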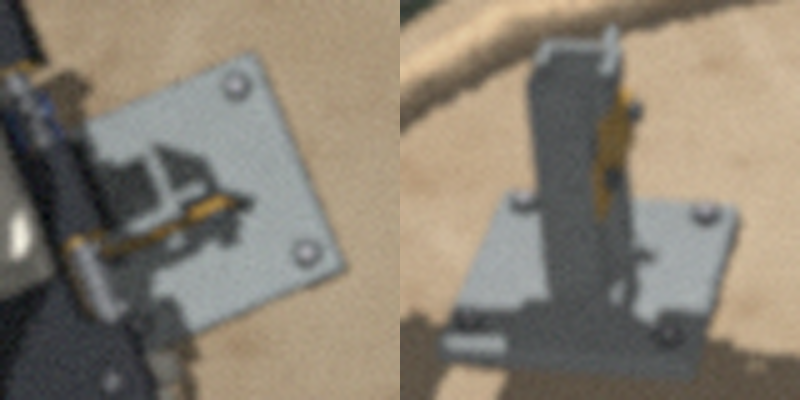

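Reading the picture: the base is square to the tool, with its edges at rows 172/450 of the ×4 zoom. The mouth hole is centred near pixel (317.2,194). The brass plate is on the tool -y side, which is also the button side. Relative to the held post, both cameras say the mouth is about 1.5 mm toward tool -z and 0.6 mm toward tool +y. I'll correct for that and go down to just above the mouth.

```bash
python3 -m crank '[{"dx":2,"dy":0.06,"dz":-0.15,"spin":0},{"dx":4,"dy":0.06,"dz":-0.15,"spin":0},{"dx":6,"dy":0.06,"dz":-0.15,"spin":0},{"dx":7.3,"dy":0.06,"dz":-0.15,"spin":0},{"dx":8,"dy":0.06,"dz":-0.15,"spin":0},{"dx":8,"dy":0.06,"dz":-0.15,"spin":0},{"dx":8,"dy":0.06,"dz":-0.15,"spin":0},{"dx":8,"dy":0.06,"dz":-0.15,"spin":0}]'; python3 go.py
python3 - <<'E'
from h import *
from plant import sensors, capture
c=capture("wrist");w=c["frame"]
s=capture("scene")["frame"]
cv2.imwrite("pics/ws5.png",np.hstack([cv2.resize(w[170:260,270:370],None,fx=4,fy=4,interpolation=2),cv2.resize(s[190:280,240:340],None,fx=4,fy=4,interpolation=2)]))
E
```

```text
time: 7.0
tool_pos: [561.0, 96.6, 160.7]
tcp_rot: [1.142, 1.569, -0.002]
contact_force: [-0.3, 0.8, -1.0]
grip_width: 20.0
t 7.0 pos [561.   96.6 160.7] F [-0.3  0.8 -1. ] w 20.02
[[ 2.000e-03  9.106e-01  4.132e-01]
 [-0.000e+00  4.132e-01 -9.106e-01]
 [-1.000e+00  1.800e-03  8.000e-04]]
J [ 0.036  0.479  1.499 -0.     1.161 -0.39 ]
tool-y yaw deg 24.41
```

View pics/ws5.png

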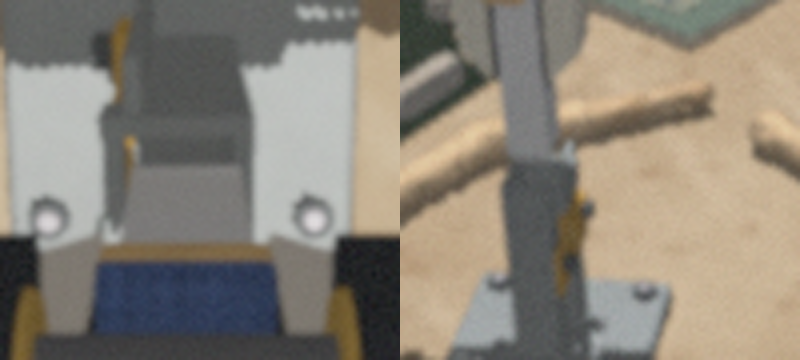

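```bash
python3 -m crank '[{"dx":0.2,"dy":0,"dz":0,"spin":0},{"dx":0.4,"dy":0,"dz":0,"spin":0},{"dx":0.6,"dy":0,"dz":0,"spin":0},{"dx":0.8,"dy":0,"dz":0,"spin":0},{"dx":0.8,"dy":0,"dz":0,"spin":0}]'; python3 -m crank '[{"dx":0.1,"dy":0,"dz":0,"spin":0},{"dx":0.2,"dy":0,"dz":0,"spin":0},{"dx":0.3,"dy":0,"dz":0,"spin":0},{"dx":0.4,"dy":0,"dz":0,"spin":0},{"dx":0.4,"dy":0,"dz":0,"spin":0}]'
python3 - <<'E'
from h import *
from plant import sensors, capture
c=capture("wrist");w=c["frame"]
s=capture("scene")["frame"]
cv2.imwrite("pics/ws6.png",np.hstack([cv2.resize(w[170:260,270:370],None,fx=4,fy=4,interpolation=2),cv2.resize(s[190:280,240:340],None,fx=4,fy=4,interpolation=2)]))
E
```

```text
time: 7.52
tool_pos: [560.0, 96.6, 151.0]
tcp_rot: [-1.855, 1.57, -2.999]
contact_force: [-0.9, 0.2, -1.4]
grip_width: 20.1
time: 7.93
tool_pos: [560.2, 96.6, 147.4]
tcp_rot: [-1.706, 1.57, -2.851]
contact_force: [-0.7, -0.3, -1.1]
grip_width: 19.6
```

View pics/ws6.png

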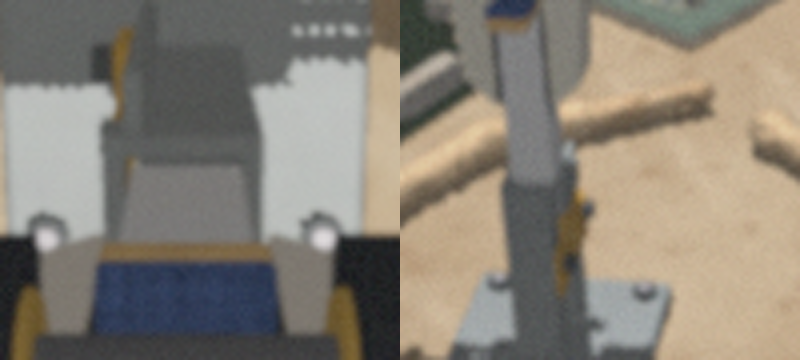

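```bash
python3 -m crank '[{"dx":0.1,"dy":0,"dz":0,"spin":0},{"dx":0.25,"dy":0,"dz":0,"spin":0},{"dx":0.4,"dy":0,"dz":0,"spin":0},{"dx":0.5,"dy":0,"dz":0,"spin":0},{"dx":0.5,"dy":0,"dz":0,"spin":0}]'; python3 -m crank '[{"dx":0.1,"dy":0,"dz":0,"spin":0},{"dx":0.25,"dy":0,"dz":0,"spin":0},{"dx":0.4,"dy":0,"dz":0,"spin":0},{"dx":0.6,"dy":0,"dz":0,"spin":0},{"dx":0.6,"dy":0,"dz":0,"spin":0}]'
```

```text
time: 8.45
tool_pos: [560.1, 96.6, 142.2]
tcp_rot: [-1.808, 1.57, -2.952]
contact_force: [0.2, -0.4, -2.4]
grip_width: 19.6
time: 8.87
tool_pos: [560.1, 96.6, 136.1]
tcp_rot: [-1.857, 1.57, -3.002]
contact_force: [0.0, 0.1, -2.0]
grip_width: 20.0
```

```bash
python3 -m crank '[{"dx":0.25,"dy":0,"dz":0,"spin":0},{"dx":0.5,"dy":0,"dz":0,"spin":0},{"dx":0.75,"dy":0,"dz":0,"spin":0},{"dx":1,"dy":0,"dz":0,"spin":0},{"dx":1.25,"dy":0,"dz":0,"spin":0},{"dx":1.5,"dy":0,"dz":0,"spin":0},{"dx":1.7,"dy":0,"dz":0,"spin":0},{"dx":1.7,"dy":0,"dz":0,"spin":0}]'; python3 -m crank '[{"dx":0.2,"dy":0,"dz":0,"spin":0},{"dx":0.4,"dy":0,"dz":0,"spin":0},{"dx":0.6,"dy":0,"dz":0,"spin":0},{"dx":0.6,"dy":0,"dz":0,"spin":0},{"dx":0.6,"dy":0,"dz":0,"spin":0}]'
python3 - <<'E'
from h import *
from plant import sensors, capture
s=capture("scene")["frame"]
w=capture("wrist")["frame"]
cv2.imwrite("pics/ws7.png",np.hstack([cv2.resize(w[170:260,270:370],None,fx=4,fy=4,interpolation=2),cv2.resize(s[200:260,250:316],None,fx=6,fy=6,interpolation=2)]))
E
```

```text
time: 9.53
tool_pos: [560.0, 96.5, 119.0]
tcp_rot: [-1.854, 1.57, -2.999]
contact_force: [0.0, -0.1, -1.6]
grip_width: 19.7
time: 9.95
tool_pos: [560.3, 96.6, 113.5]
tcp_rot: [-1.438, 1.571, -2.582]
contact_force: [0.4, -1.0, -1.8]
grip_width: 20.1
```

View pics/ws7.png

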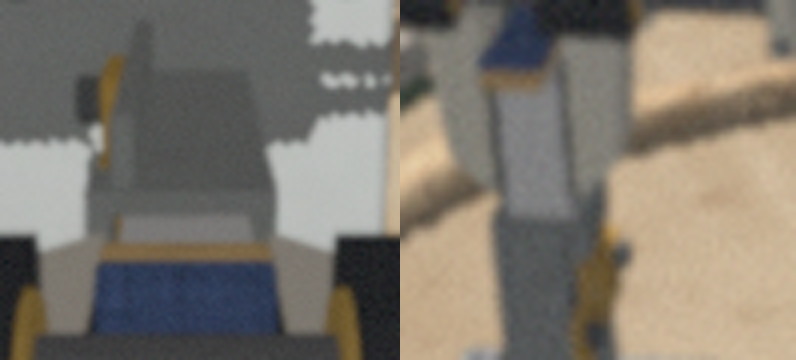

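```bash
python3 -m crank '[{"dx":0.1,"dy":0,"dz":0,"spin":0},{"dx":0.2,"dy":0,"dz":0,"spin":0},{"dx":0.3,"dy":0,"dz":0,"spin":0},{"dx":0.3,"dy":0,"dz":0,"spin":0},{"dx":0.3,"dy":0,"dz":0,"spin":0}]'; python3 -m crank '[{"dx":0.1,"dy":0,"dz":0,"spin":0},{"dx":0.2,"dy":0,"dz":0,"spin":0},{"dx":0.3,"dy":0,"dz":0,"spin":0},{"dx":0.3,"dy":0,"dz":0,"spin":0},{"dx":0.3,"dy":0,"dz":0,"spin":0}]'
python3 - <<'E'
from h import *
from plant import sensors, capture
s=capture("scene")["frame"]
w=capture("wrist")["frame"]
cv2.imwrite("pics/ws8.png",np.hstack([cv2.resize(w[170:260,270:370],None,fx=4,fy=4,interpolation=2),cv2.resize(s[200:260,250:316],None,fx=6,fy=6,interpolation=2)]))
for i in range(4):
    o=sensors.get_obs();print(o["tool_pos"].round(1),o["contact_force"].round(1));capture("top")
E
```

```text
time: 10.47
tool_pos: [560.3, 96.6, 110.5]
tcp_rot: [-1.55, 1.571, -2.695]
contact_force: [0.8, -0.3, -0.3]
grip_width: 19.8
time: 10.88
tool_pos: [560.3, 96.6, 107.5]
tcp_rot: [-1.487, 1.571, -2.632]
contact_force: [0.6, -0.6, -1.3]
grip_width: 19.8
[560.4  96.6 107.6] [ 0.3 -0.3 -1. ]
[560.4  96.6 107.6] [-0.2  0.  -2.2]
[560.4  96.6 107.7] [ 0.5  0.1 -0.7]
[560.4  96.6 107.7] [ 0.1 -0.4 -1.3]
```

View pics/ws8.png

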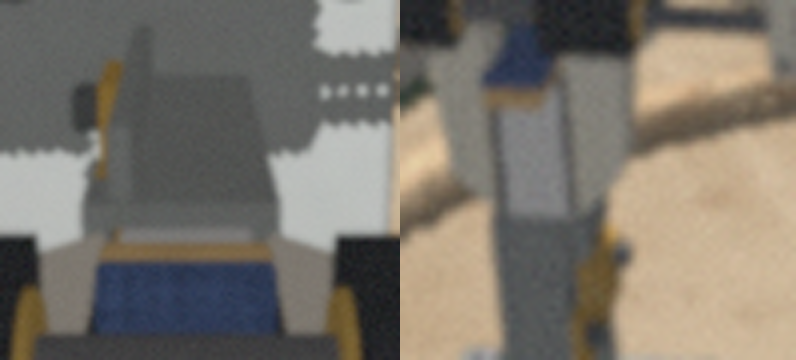

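Nothing resisted. The foot is at about 62 mm, the tips are about 1.5 mm above the rim and the button's lower 5 mm is inside the collar. I'll release and check that it stays pressed.

```bash
python3 -m crank '[{"dx":0,"dy":0,"dz":0,"spin":0},{"dx":0,"dy":0,"dz":0,"spin":0},{"dx":0,"dy":0,"dz":0,"spin":0},{"dx":0,"dy":0,"dz":0,"spin":0},{"dx":0,"dy":0,"dz":0,"spin":0}]' 55
python3 - <<'E'
from h import *
from plant import sensors, capture
s=capture("scene")["frame"]
w=capture("wrist")["frame"]
cv2.imwrite("pics/ws9.png",np.hstack([cv2.resize(w[170:260,270:370],None,fx=4,fy=4,interpolation=2),cv2.resize(s[200:260,250:316],None,fx=6,fy=6,interpolation=2)]))
E
```

```text
time: 11.6
tool_pos: [560.5, 96.6, 107.8]
tcp_rot: [1.064, 1.57, -0.081]
contact_force: [0.6, -0.0, 0.7]
grip_width: 47.7
```

View pics/ws9.png

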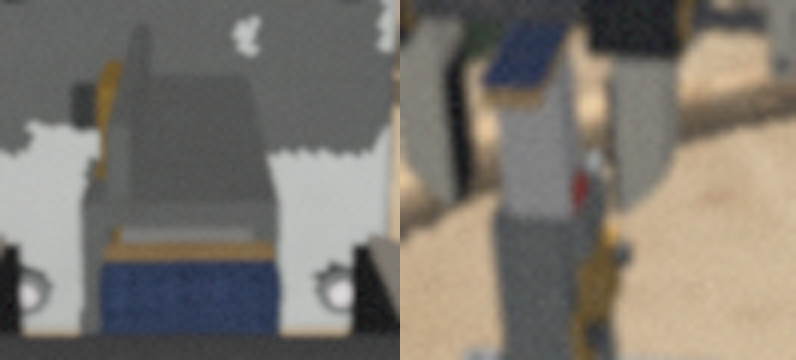

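The red button is at the rim, with its lower part behind the collar, and the post is upright. I'll lift, close the fingers and then push on the felt.

```bash
python3 -m crank '[{"dx":-1,"dy":0,"dz":0,"spin":0},{"dx":-3,"dy":0,"dz":0,"spin":0},{"dx":-5.5,"dy":0,"dz":0,"spin":0},{"dx":-8,"dy":0,"dz":0,"spin":0},{"dx":-9,"dy":0,"dz":0,"spin":0},{"dx":-9,"dy":0,"dz":0,"spin":0}]'; python3 -m crank '[{"dx":0,"dy":0,"dz":0,"spin":0},{"dx":0,"dy":0,"dz":0,"spin":0},{"dx":0,"dy":0,"dz":0,"spin":0},{"dx":0,"dy":0,"dz":0,"spin":0},{"dx":0,"dy":0,"dz":0,"spin":0},{"dx":0,"dy":0,"dz":0,"spin":0}]' 0
python3 - <<'E'
from h import *
from plant import sensors, capture
s=capture("scene")
w=capture("wrist")["frame"]
t=capture("top")["frame"]
cv2.imwrite("pics/ws10.png",np.hstack([cv2.resize(w[150:270,250:390],None,fx=3,fy=3,interpolation=2),cv2.resize(s["frame"][180:270,250:328],None,fx=4,fy=4,interpolation=2)]))
for z in (61,): print(proj(s,(560,96,z+99.5)))
E
```

```text
time: 12.2
tool_pos: [561.8, 96.7, 200.8]
tcp_rot: [1.17, 1.565, 0.025]
contact_force: [0.6, 0.6, -0.3]
grip_width: 50.2
time: 12.7
tool_pos: [560.1, 96.6, 197.0]
tcp_rot: [-1.887, 1.57, -3.032]
contact_force: [-0.3, -0.2, -0.7]
grip_width: 14.9
[272.13960784 206.17196389]
```

View pics/ws10.png

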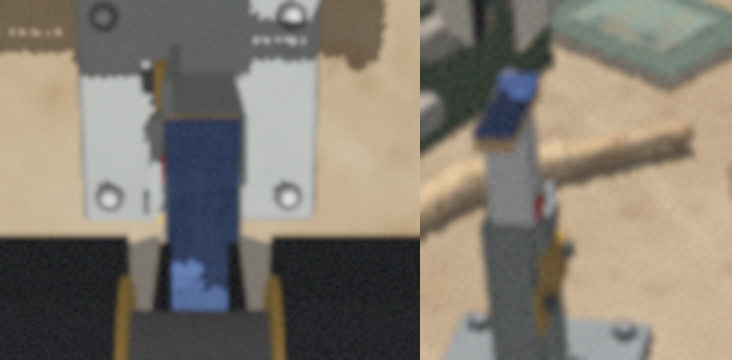

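```bash
python3 -m crank '[{"dx":0.8,"dy":0,"dz":0,"spin":0},{"dx":1.6,"dy":0,"dz":0,"spin":0},{"dx":2.4,"dy":0,"dz":0,"spin":0},{"dx":3.1,"dy":0,"dz":0,"spin":0},{"dx":3.3,"dy":0,"dz":0,"spin":0},{"dx":3.3,"dy":0,"dz":0,"spin":0}]' 0;  python3 -m crank '[{"dx":0.05,"dy":0,"dz":0,"spin":0},{"dx":0.1,"dy":0,"dz":0,"spin":0},{"dx":0.15,"dy":0,"dz":0,"spin":0},{"dx":0.2,"dy":0,"dz":0,"spin":0},{"dx":0.2,"dy":0,"dz":0,"spin":0}]'; python3 -m crank '[{"dx":0.05,"dy":0,"dz":0,"spin":0},{"dx":0.1,"dy":0,"dz":0,"spin":0},{"dx":0.15,"dy":0,"dz":0,"spin":0},{"dx":0.2,"dy":0,"dz":0,"spin":0},{"dx":0.2,"dy":0,"dz":0,"spin":0}]'
```

```text
time: 13.35
tool_pos: [559.8, 96.6, 163.5]
tcp_rot: [-1.924, 1.569, -3.069]
contact_force: [0.2, -0.3, 0.1]
grip_width: 0.7
time: 13.77
tool_pos: [560.4, 96.6, 162.7]
tcp_rot: [0.819, 1.571, -0.326]
contact_force: [0.2, 0.2, 0.1]
grip_width: 0.6
time: 14.18
tool_pos: [560.4, 96.6, 160.8]
tcp_rot: [0.959, 1.57, -0.186]
contact_force: [0.0, 0.3, 2.7]
grip_width: 0.4
```

Contact is at about 161 mm, which matches foot 61.5 + 99.5. I'll keep pushing gently in small steps.

```bash
python3 -m crank '[{"dx":0.05,"dy":0,"dz":0,"spin":0},{"dx":0.1,"dy":0,"dz":0,"spin":0},{"dx":0.15,"dy":0,"dz":0,"spin":0},{"dx":0.2,"dy":0,"dz":0,"spin":0},{"dx":0.2,"dy":0,"dz":0,"spin":0}]';  python3 -m crank '[{"dx":0.1,"dy":0,"dz":0,"spin":0},{"dx":0.2,"dy":0,"dz":0,"spin":0},{"dx":0.3,"dy":0,"dz":0,"spin":0},{"dx":0.4,"dy":0,"dz":0,"spin":0},{"dx":0.4,"dy":0,"dz":0,"spin":0}]'; python3 -m crank '[{"dx":0.1,"dy":0,"dz":0,"spin":0},{"dx":0.2,"dy":0,"dz":0,"spin":0},{"dx":0.3,"dy":0,"dz":0,"spin":0},{"dx":0.4,"dy":0,"dz":0,"spin":0},{"dx":0.4,"dy":0,"dz":0,"spin":0}]'
```

```text
time: 14.6
tool_pos: [560.3, 96.5, 158.4]
tcp_rot: [-1.493, 1.571, -2.638]
contact_force: [-0.1, -0.4, 1.3]
grip_width: 0.4
time: 15.02
tool_pos: [560.1, 96.5, 154.2]
tcp_rot: [-1.693, 1.57, -2.838]
contact_force: [0.3, -0.2, 1.6]
grip_width: 0.1
time: 15.43
tool_pos: [560.2, 96.6, 150.3]
tcp_rot: [-1.63, 1.57, -2.775]
contact_force: [-0.7, 0.2, 0.5]
grip_width: 0.7
```

```bash
cat > look.py <<'E'
import sys
from h import *
from plant import sensors, capture
s=capture("scene")["frame"]
w=capture("wrist")["frame"];t=capture("top")["frame"]
cv2.imwrite("pics/"+sys.argv[1],np.hstack([cv2.resize(w[150:240,270:360],None,fx=4,fy=4,interpolation=2),cv2.resize(s[210:270,260:320],None,fx=6,fy=6,interpolation=2)]))
h=cv2.cvtColor(s,cv2.COLOR_BGR2HSV)[210:270,260:320]
m=cv2.inRange(h,(0,120,60),(6,255,255))|cv2.inRange(h,(172,120,60),(180,255,255))
print("red px",int((m>0).sum()),[ (a.mean()).round(1) for a in np.nonzero(m)] if m.any() else "", sensors.get_obs()["contact_force"].round(1))
E
python3 look.py p11.png
```

```text
red px 0  [-0.2  0.1 -0. ]
```

View pics/p11.png

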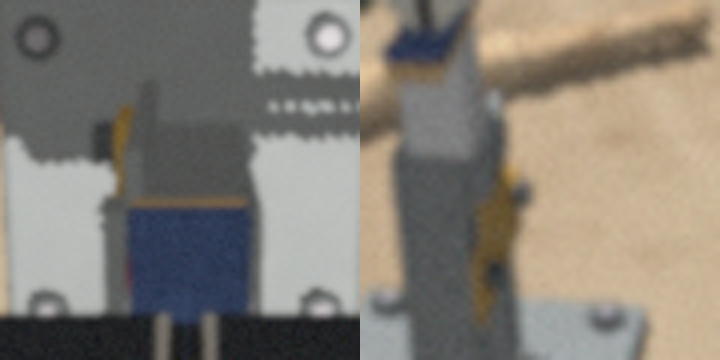

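The red has gone below the rim in the scene view (a trace shows in the gap at (130,270) in the wrist view), and the post follows with low force. I'll continue.

```bash
python3 -m crank '[{"dx":0.1,"dy":0,"dz":0,"spin":0},{"dx":0.2,"dy":0,"dz":0,"spin":0},{"dx":0.3,"dy":0,"dz":0,"spin":0},{"dx":0.4,"dy":0,"dz":0,"spin":0}]';  python3 look.py p12.png; python3 -m crank '[{"dx":0.1,"dy":0,"dz":0,"spin":0},{"dx":0.2,"dy":0,"dz":0,"spin":0},{"dx":0.3,"dy":0,"dz":0,"spin":0}]';python3 look.py p13.png;  python3 -m crank '[{"dx":0.1,"dy":0,"dz":0,"spin":0},{"dx":0.2,"dy":0,"dz":0,"spin":0}]'; python3 look.py p14.png
```

```text
time: 15.92
tool_pos: [560.4, 96.6, 146.6]
tcp_rot: [0.622, 1.571, -0.523]
contact_force: [-1.4, 0.1, 3.0]
grip_width: 0.7
red px 0  [-0.5  0.1  1.6]
time: 16.32
tool_pos: [560.3, 96.6, 143.6]
tcp_rot: [-0.156, 1.571, -1.301]
contact_force: [-1.0, -1.0, 2.1]
grip_width: 0.3
red px 0  [-0.  -0.2  0.3]
time: 16.63
tool_pos: [560.3, 96.5, 141.6]
tcp_rot: [-1.038, 1.571, -2.183]
contact_force: [-1.6, -0.0, 2.3]
grip_width: 0.0
red px 0  [-0.7 -0.1  0.6]
```

View pics/p14.png

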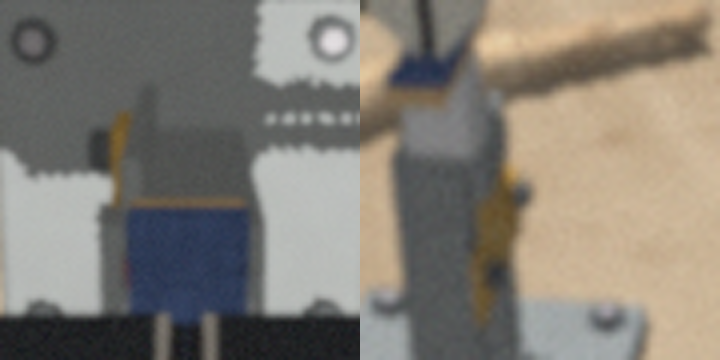

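```bash
cat > ok.py <<'E'
import sys
from plant import sensors
fz=sensors.get_obs()["contact_force"][2]
sys.exit(1 if fz>9 else 0)
E
for i in 1; do python3 -m crank '[{"dx":0.1,"dy":0,"dz":0,"spin":0},{"dx":0.1,"dy":0,"dz":0,"spin":0}]' && python3 ok.py && python3 -m crank '[{"dx":0.1,"dy":0,"dz":0,"spin":0},{"dx":0.1,"dy":0,"dz":0,"spin":0}]' && python3 ok.py && python3 -m crank '[{"dx":0.1,"dy":0,"dz":0,"spin":0},{"dx":0.1,"dy":0,"dz":0,"spin":0}]' && python3 ok.py && python3 -m crank '[{"dx":0.1,"dy":0,"dz":0,"spin":0},{"dx":0.1,"dy":0,"dz":0,"spin":0}]'; done | grep -E "pos|force"; python3 look.py p15.png
```

```text
tool_pos: [560.3, 96.6, 140.5]
contact_force: [-1.1, -0.6, 0.8]
tool_pos: [560.3, 96.6, 139.5]
contact_force: [-0.4, -0.9, 1.6]
tool_pos: [560.3, 96.6, 138.4]
contact_force: [-0.3, 0.2, 1.8]
tool_pos: [560.3, 96.6, 137.4]
contact_force: [-0.5, 0.0, 2.6]
red px 0  [-0.7 -1.8  1.5]
```

View pics/p15.png

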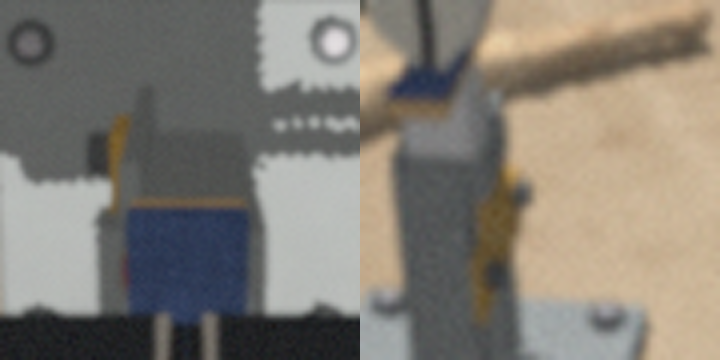

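```bash

(python3 -m crank '[{"dx":0.1,"dy":0,"dz":0,"spin":0},{"dx":0.1,"dy":0,"dz":0,"spin":0}]' && python3 ok.py && python3 -m crank '[{"dx":0.1,"dy":0,"dz":0,"spin":0},{"dx":0.1,"dy":0,"dz":0,"spin":0}]' && python3 ok.py && python3 -m crank '[{"dx":0.1,"dy":0,"dz":0,"spin":0},{"dx":0.1,"dy":0,"dz":0,"spin":0}]' && python3 ok.py && python3 -m crank '[{"dx":0.1,"dy":0,"dz":0,"spin":0},{"dx":0.1,"dy":0,"dz":0,"spin":0}]' && python3 ok.py && python3 -m crank '[{"dx":0.1,"dy":0,"dz":0,"spin":0},{"dx":0.1,"dy":0,"dz":0,"spin":0}]') | grep -E "pos|force"; python3 look.py p16.png
```

```text
tool_pos: [560.3, 96.6, 136.5]
contact_force: [-1.2, -0.8, 1.1]
tool_pos: [560.3, 96.6, 135.5]
contact_force: [-1.2, -0.7, 1.0]
tool_pos: [560.3, 96.6, 134.5]
contact_force: [-0.8, 0.1, 2.1]
tool_pos: [560.3, 96.6, 133.4]
contact_force: [-1.6, -0.9, 2.3]
tool_pos: [560.3, 96.6, 132.4]
contact_force: [-0.4, -1.3, 1.9]
red px 0  [-0.2 -0.6  0.3]
```

View pics/p16.png

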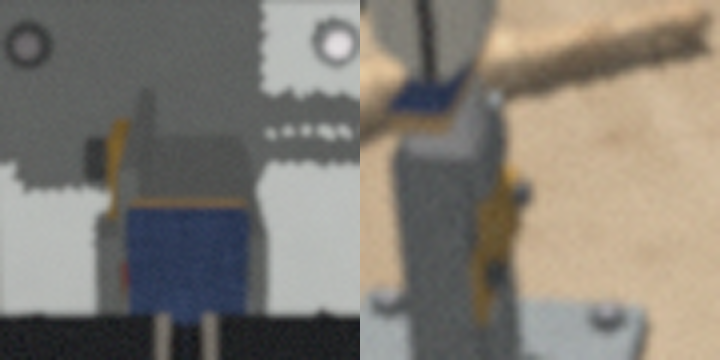

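```bash

(python3 -m crank '[{"dx":0.1,"dy":0,"dz":0,"spin":0},{"dx":0.1,"dy":0,"dz":0,"spin":0}]' && python3 ok.py && python3 -m crank '[{"dx":0.1,"dy":0,"dz":0,"spin":0},{"dx":0.1,"dy":0,"dz":0,"spin":0}]' && python3 ok.py && python3 -m crank '[{"dx":0.1,"dy":0,"dz":0,"spin":0},{"dx":0.1,"dy":0,"dz":0,"spin":0}]' && python3 ok.py && python3 -m crank '[{"dx":0.1,"dy":0,"dz":0,"spin":0},{"dx":0.1,"dy":0,"dz":0,"spin":0}]' && python3 ok.py && python3 -m crank '[{"dx":0.1,"dy":0,"dz":0,"spin":0},{"dx":0.1,"dy":0,"dz":0,"spin":0}]') | grep -E "pos|force"; python3 look.py p17.png
```

```text
tool_pos: [560.3, 96.6, 131.5]
contact_force: [-0.9, -0.3, 1.2]
tool_pos: [560.3, 96.6, 130.5]
contact_force: [-1.5, 0.3, 1.7]
tool_pos: [560.3, 96.6, 129.5]
contact_force: [-1.9, -0.1, 1.9]
tool_pos: [560.3, 96.6, 128.4]
contact_force: [0.1, -0.6, 2.3]
tool_pos: [560.3, 96.6, 127.3]
contact_force: [-0.5, -0.5, -0.5]
red px 5 [np.float64(39.0), np.float64(23.0)] [-0.6  0.7  0.4]
```

View pics/p17.png

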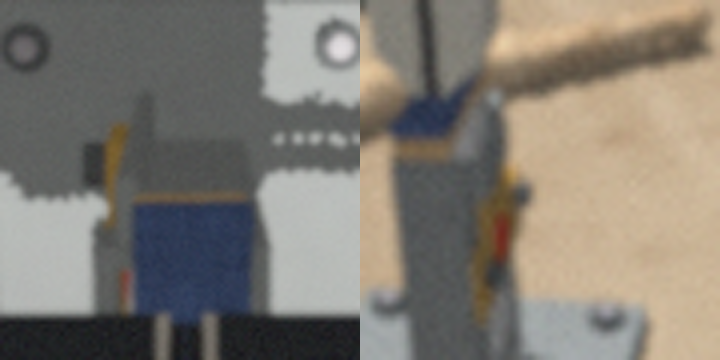

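It popped. Red now stands out in the brass plate at (500,240), the push force fell to zero and the foot is at about 28 mm. I'll back away and verify.

```bash
python3 -m crank '[{"dx":-0.5,"dy":0,"dz":0,"spin":0},{"dx":-2,"dy":0,"dz":0,"spin":0},{"dx":-4.5,"dy":0,"dz":0,"spin":0},{"dx":-7,"dy":0,"dz":0,"spin":0},{"dx":-9,"dy":0,"dz":0,"spin":0},{"dx":-10,"dy":0,"dz":0,"spin":0},{"dx":-10,"dy":0,"dz":0,"spin":0},{"dx":-10,"dy":0,"dz":0,"spin":0},{"dx":-10,"dy":0,"dz":0,"spin":0}]'; python3 look.py p18.png
python3 - <<'E'
from h import *
from plant import sensors,capture
s=capture("scene");print(proj(s,(560,96,127.5)))
h=cv2.cvtColor(s["frame"],cv2.COLOR_BGR2HSV);m=cv2.inRange(h,(0,120,60),(6,255,255))|cv2.inRange(h,(172,120,60),(180,255,255));m[:210]=0;m[280:]=0;m[:,:255]=0;m[:,330:]=0
ys,xs=np.nonzero(m);print("red",xs.mean(),ys.mean(),len(xs))
yw=np.radians(24.4);X=np.array([np.cos(yw),np.sin(yw),0])
for d in (10,15): print(d,proj(s,np.array([560,96,73])-d*X))
h0=cv2.cvtColor(s["frame"],cv2.COLOR_BGR2HSV)
m=cv2.inRange(h0,(105,110,50),(125,255,255));m[:190]=0;m[270:]=0;m[:,:250]=0;m[:,:250]=0;m[:,300:]=0
ys,xs=np.nonzero(m);print("felt",xs.mean(),ys.mean())
t=capture("top");cv2.imwrite("pics/t18.png",t["frame"])
E
```

```text
time: 20.32
tool_pos: [559.6, 96.5, 226.1]
tcp_rot: [-1.924, 1.568, -3.069]
contact_force: [-0.1, -0.1, -1.0]
grip_width: 0.4
red px 6 [np.float64(39.5), np.float64(23.0)] [ 0.1 -0.4 -0.8]
[273.61771212 221.80931997]
red 283.1666666666667 249.0 6
10 [281.08007861 246.63791167]
15 [283.65960658 246.80140949]
felt 273.8709677419355 222.30645161290323
```

View pics/p18.png

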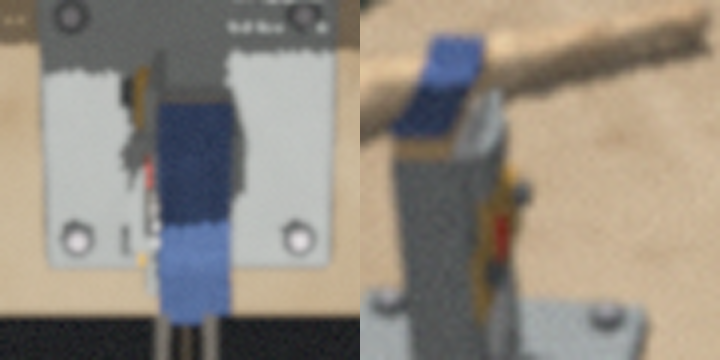

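View pics/t18.png

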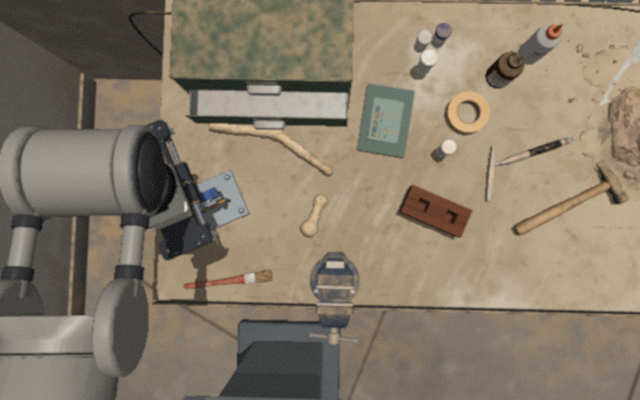

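The felt is at scene pixel (273.9,222.3), where (273.6,221.8) is expected for a foot at 28 mm. The button is at column 283.2 (expected 283.7 fully out, 281.1 flush). The toe bone and vial haven't moved and the gripper is clear, so I'm handing in.

```bash
python3 -c "
from plant import bot
print(bot.close_job())"
```

```text
the job is handed in; nothing more can be done
None
```

The bone rest is in the stand with its red button out through the window in the brass plate. I handed the job in at about 20.5 s of the 58 s allowed; it gave no verdict.

**What I did**
- **Pinch and lift:** I pinched the post across the button until it was flush (19.7 mm opening) and lifted it straight out of the block.
- **Into the tube:** I turned the post so the button faced the brass plate, and lowered it until the button's lower 5 mm or so was behind the collar. I felt no resistance.
- **Push down:** I let go and pushed on the felt with closed fingers in small steps. The force readings between steps stayed at 3 N or below, below the 3–9 N I expected from the rubbing button. The button popped out with the foot at about 28 mm, and the push force dropped to zero.

**Last checks**
- **Height:** the felt is within 1 pixel of where it should be for a 28 mm foot height, with the post on the tube's axis.
- **Button:** the red stands at the plate at column 283.2. Fully out would be 283.7 and flush would be 281.1. It shows as only 6 pixels, so this is a coarse reading. Its row was about 2 pixels lower than predicted, which is within the calibration.
- **Surroundings:** the gripper is about 100 mm clear of the post, and the toe bone and vial look unmoved in the top view.

No check failed.

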